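# Seat and lock the set screw of a feed-shaft collar

### The arm

A 6-joint arm with a two-finger parallel gripper is mounted at the origin on the work surface. World frame = base frame: x ahead of the robot, y to its left, z up, the work surface at z = 0. Lengths are in mm, angles in rad, forces in N, time in s.
With the tool pointing down it reaches from about 425 to 950 mm from the base axis. Payload 14.7 kg.
Tool frame: the origin (TCP) lies at the centre of the arm's flange, where the gripper is bolted on; the fingertips stand 173 mm ahead of it and the grasp point (between the pads) lies 155 mm ahead of it; z points along the fingers, y is the direction in which the jaws open and shut (so a half turn about z gives the same grasp; the last joint's range is limited). The gripper opens to 85 mm and grips with 20 to 120 N. Pads are 22 mm wide; open, the fingers measure 114 mm over their backs; the gripper's body (76 mm by 85 mm) begins 54 mm behind the grasp point. The pads swing forward as they close: fully open they stand 13 mm farther back than shut.
Start: joints at [1.102, 0.48, 1.596, -0, 1.065, -0.047], TCP at [266.089, 593.035, 404.697] pointing down, gripper open.
Joint ranges: [-2.75, 2.75], [-0.82, 2.05], [0.23, 2.67], [-1.56, 4.7], [0.09, 2.69], [-2.92, 2.92]. Speed limits (rad/s): [1.89, 1.89, 2.39, 3.01, 3.01, 3.01].

### API

Orientations are given as [roll, pitch, yaw] about the fixed x, y, z axes, in that order (R = Rz(yaw) Ry(pitch) Rx(roll)).
In Python, from bench import * gives the robot as it stands. Calls block until the motion is done:
- move_pose(position, orientation): joint-space move of the TCP to a pose.
- move_l(position, attitude=None, speed=150): straight line of the TCP; attitude=None keeps the orientation; speed is the mean speed in mm/s.
- move_j(angles): joint-space move.
- gripper_to(opening): finger opening in mm; the grip force is fixed at half the most; returns when the fingers have stopped.
- hold(seconds).
- ik(position, orientation): joint angles nearest the present ones, or None.
- read_camera(name): name is "side" or "top" or "wrist"; returns a dict with "frame" (400x640x3 uint8, red, green, blue), "range_z" (400x640 float32, mm along the optical axis (not along the pixel's ray), 0 where there is no reading), "fx", "fy", "cx", "cy" (pixels), "xyz" and "attitude" of the camera in the world; the wrist camera has in their place "mount" (4x4, takes a point from camera to tool coordinates, whose origin is the TCP and whose axes are the flange's). Camera axes: x right, y up, looking along -z (the intrinsics and any distortion apply to the point x, -y, -z); pixel columns grow to the right and rows downward; lengths in mm; the calibration is good to about 2 mm. A picture is of the moment at which its call begins: read the wrist's pose just before it.
A pose or a line that the arm cannot do raises PlanningError and nothing moves.
- sign_off(): hands the job in, once; it reports no verdict.
Readings, each from a call of its own:
- current_clock(): time.
- current_qpos(): joint angles.
- current_qvel(): joint speeds.
- current_joint_efforts(): joint torques, N m.
- current_position(): TCP position.
- current_eef_rot(): TCP orientation.
- current_contact_force(): force on the tool from outside, world axes, zero at the start.
- current_moment(): the same for the moment, N m.
- current_finger_gap(): finger opening in mm.
Only numpy, scipy, OpenCV 4.12 (cv2) and the standard library are available. Lean on these libraries where they do the work, as an engineer would, in place of code of your own. Each camera call takes 0.05 s, during which the arm holds its last target. There are 200 camera calls.

### The job

On the blue feed box, turn the knurled collar anticlockwise (seen from above) until its spring-nosed set screw drops onto the milled flat of the shaft; the red paint line on the shaft end shows only roughly where the flat is, so find it by feel and do not force the collar past it. Then press the red clamping lever gently down to its firm stop to lock the screw, never tightening it against the round of the shaft, and leave the things around the box where they are.

Things in the scene. Friction and masses are not known exactly. Their poses are not given: they have to be found in the camera images.
- shaft_top (a point): Centre of the top end of the upright steel shaft (36 mm diameter), 150 mm over the bench, on the blue feed box (base 200 x 230 mm, box top 72 mm over the bench). z up; x along the red paint line on the shaft end, put on by hand: the middle of the hidden flat lies up to 0.48 rad to either side of it. The box is bolted down; its place and yaw vary.
- collar_centre (a point): Centre of the knurled aluminium collar: 62 mm diameter, 110 to 138 mm over the bench; under it only a 48 mm boss, so fingers have 38 mm of room below. Turns with the collar: x points radially out along the set screw, whose 18 mm barrel and lever stand out there, 31 to 60 mm off the shaft axis. Other sides are free to grip.
- collar (a joint): Turn of the collar, rad, anticlockwise from above positive; 0 with the screw at the paint line. Starts at -0.97 to -0.75. Turning drags with 0.3 to 0.4 N m. At the flat the screw's sprung nose rolls in (the drag eases by 0.2) and drops between two shoulders: the collar then has about 0.14 rad of free play and stops firmly. Over about 1.2 N m there is forcing it.
- clamp_lever (a joint): Swing of the red lever about the set screw's axis, rad: 0 loose (35 degrees above level), growing as pressed down. It stays where left; moving it takes 5 to 6 N down at 46 mm from its pivot. Off the flat it stops at about 0.1, and over 12 N then scores the shaft; on the flat it goes to a firm stop at 0.82 to 0.9, tight (about 13 degrees below level). Over 40 N is too much.
- lever_push (a point): Point on the upper face of the red lever (flat bar 14 mm wide, 10 mm thick, 70 mm long from its pivot), 50 mm from the pivot. The pivot is 52 mm out from the shaft axis along the set screw, 124 mm over the bench; seen from above the lever points at a right angle to the screw, to +y of collar_centre.
- oil_bottle: Bystander: upright amber oil bottle with a red cap, 52 mm diameter, 125 mm high; origin at the centre of its underside.
- wrench: Bystander: steel wrench 170 mm long lying flat along its x axis; origin at its underside.
- spacer: Bystander: brass spacer ring 52 mm diameter, 16 mm high; origin at the centre of its underside.

How it is judged (in metres and radians):
On the way, in this order (a step that is already met when the one before it is completed fails the run):
1. the collar is turned to near the paint line with the lever still loose (value of joint collar above -0.62 rad and value of joint clamp_lever below 0.2 rad), for 0.2 s.
2. the lever is pressed home, which it can be only with the screw on the flat (value of joint clamp_lever above 0.76 rad), for 0.2 s.
At the end, for the whole second after the job is handed in: the lever is down on its firm stop (joint above 0.76 rad, which is possible only with the set screw between the flat's shoulders), the collar is at rest within 0.62 rad of the paint line, and the robot has let go (value of joint clamp_lever above 0.76 rad and value of joint collar between -0.62 and 0.62 rad and angular speed of collar below 0.05 rad/s); the robot touches nothing.
It fails at once if the collar is forced: more than 60 N between the screw's nose and the shaft (about 1.2 N m on the collar) (contact force between nose and flat above 60 N).
It fails at once if the screw is tightened against the round of the shaft instead of the flat (more than 40 N at its tip, about 12 N on the lever) (contact force between core and flat above 40 N and value of joint clamp_lever below 0.5 rad).
It fails at once if more than 40 N on the lever (contact force between any of the arm, the fingers and clamp_lever above 40 N).
It fails at once if a bystander is moved by more than 15 mm (distance of any of oil_bottle, wrench, spacer from where it was at the start of the episode above 0.015 m).
It also fails if it takes over 64 s, if anything falls off the work surface, if the arm or the gripper's body presses on something with over 40 N, if the wrist force passes 120 N, or if a joint passes its speed limit or range.

## Working session

There is one attempt and no reset: what is moved stays moved. The work goes in short steps, each a Python script; the robot and the scene stay as the last script left them, time stands still between calls to the robot, and variables do not carry over. Pictures are saved under pics/ and viewed, about 8 in all and at most 12, crops included, and the job is handed in when it is done.

```bash
mkdir -p pics; ls; python3 - <<'E'
from bench import *
import cv2
for n in("top","side"):
    c=read_camera(n); cv2.imwrite(f"pics/{n}.png",c["frame"][:,:,::-1]); print(n,c["fx"],c["fy"],c["cx"],c["cy"],c["xyz"],c["attitude"],[k for k in c], c["range_z"].mean())
print(current_clock(),current_position(),current_eef_rot(),current_finger_gap())
E
```

```text
pics
top 502.57328330823697 502.57328330823697 310.4063378903357 197.7108483849953 [ 465.39243899   28.76626287 1023.1189023 ] [ 0.17491992  0.02241937 -1.55672608] ['frame', 'range_z', 'fx', 'fy', 'cx', 'cy', 'xyz', 'attitude'] 1091.0074
side 425.97050123546154 425.97050123546154 330.2036781071851 197.26122353503254 [ 528.19188918 -709.66964087  567.25002881] [ 1.05581277  0.02084377 -0.10027079] ['frame', 'range_z', 'fx', 'fy', 'cx', 'cy', 'xyz', 'attitude'] 1289.2585
0.1 [266.00880343 592.86891806 404.14436035] [-3.14053015e+00 -5.16420064e-05  2.71983711e+00] 85.59112392232143
```

View pics/top.png

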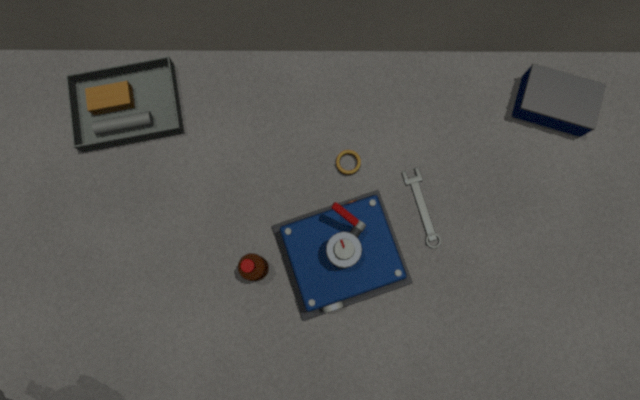

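View pics/side.png

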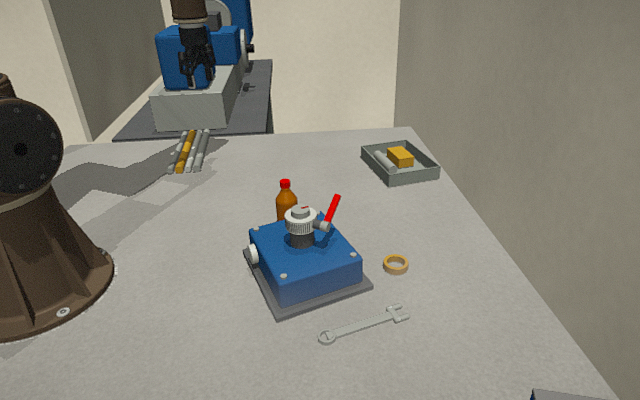

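The top view shows the shaft end at about (344,249), with the paint line running from (341,240) towards the centre. The barrel is near (360,227) and the lever tip near (335,206). The bottle (252,266), ring (348,162) and wrench (423,210) are all well clear. Next I'll cast rays and look from close above.

```bash
cat > h.py <<'E'
from bench import *
import numpy as np, cv2
from scipy.spatial.transform import Rotation as R
def cam(n):
    if n=="wrist":
        p=np.array(current_position()); r=R.from_euler("xyz",current_eef_rot()).as_matrix()
        c=read_camera(n); M=np.array(c["mount"]); c["o"]=p+r@M[:3,3]; c["R"]=r@M[:3,:3]
    else:
        c=read_camera(n); c["o"]=np.array(c["xyz"]); c["R"]=R.from_euler("xyz",c["attitude"]).as_matrix()
    return c
def ray(c,u,v,z):
    d=c["R"]@np.array([(u-c["cx"])/c["fx"],-(v-c["cy"])/c["fy"],-1]); return c["o"]+d*(z-c["o"][2])/d[2]
def proj(c,p):
    q=c["R"].T@(np.array(p)-c["o"]); return c["cx"]-c["fx"]*q[0]/q[2], c["cy"]+c["fy"]*q[1]/q[2]
def down(yaw): return [np.pi,0,yaw]
E
python3 - <<'E'
from h import *
c=cam("top"); s=ray(c,344.5,249,150); b=ray(c,360,227,124); print(s,b)
c=read_camera("wrist"); print(c["mount"],c["fx"],c["cx"],c["cy"])
M=np.array(c["mount"])
yaw=current_eef_rot()[2]
# put camera's axis crossing over the shaft
for y in (yaw,yaw-np.pi/2,yaw+np.pi/2,0,np.pi):
    r=R.from_euler("xyz",down(y)).as_matrix(); o=r@M[:3,3]; d=-(r@M[:3,2]); z=430
    p=np.array([s[0],s[1],z])-(lambda t:np.array([t[0],t[1],0]))(o+d*((150-z-o[2])/d[2]))
    q=ik(list(p),down(y)); print(y,p,q)
    if q is not None: move_pose(list(p),down(y)); break
hold(.2)
c=cam("wrist"); cv2.imwrite("pics/w1.png",c["frame"][:,:,::-1]); np.savez("w1.npz",o=c["o"],R=c["R"],fx=c["fx"],fy=c["fy"],cx=c["cx"],cy=c["cy"],f=c["frame"],rz=c["range_z"])
print(proj(c,s),current_clock(),current_qpos())
E
```

```text
[529.90345256  -9.77504744 150.        ] [571.55632847 -38.613427   124.        ]
[[-2.45893229e-04  9.56065780e-01  2.93152119e-01  7.43481575e+01]
 [ 9.99999943e-01  3.02582989e-04 -1.48032448e-04  1.08992203e+00]
 [-2.30231602e-04  2.93152066e-01 -9.56065800e-01  3.13190213e+01]
 [ 0.00000000e+00  0.00000000e+00  0.00000000e+00  1.00000000e+00]] 326.50821851041314 319.88432002447456 199.9961021730081
2.7197929636761375 [527.70504101 -10.02537814 430.        ] [-0.07643545  0.28236019  1.84481054  0.          1.01442192 -1.22543208]
(np.float64(319.308082917563), np.float64(200.21073385412052)) 2.7917 [-7.57293412e-02  2.82463117e-01  1.84473541e+00  2.19944860e-05
  1.01440470e+00 -1.22536791e+00]
```

View pics/w1.png

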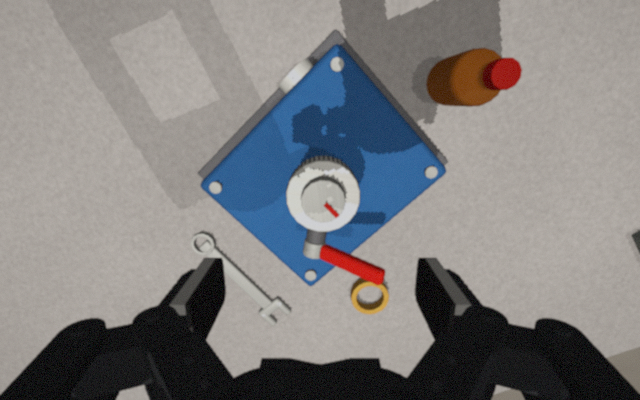

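The wrist view shows the shaft end at about (323,200) and the paint line towards (337,214). The barrel is at (315,244) and the lever runs from (322,250) to (382,276). Next I'll get exact values by circle and colour fits.

```bash
cat > meas.py <<'E'
from h import *
def measure(c,s0):
    f=c["frame"]; hsv=cv2.cvtColor(f,cv2.COLOR_RGB2HSV).astype(int)
    red=((hsv[...,0]<8)|(hsv[...,0]>172))&(hsv[...,1]>170)&(hsv[...,2]>90)
    n,l,st,ce=cv2.connectedComponentsWithStats(red.astype(np.uint8))
    u0,v0=proj(c,s0); V,U=np.mgrid[:400,:640]; d=np.hypot(U-u0,V-v0)
    g=cv2.cvtColor(f,cv2.COLOR_RGB2GRAY); k=abs(c["fx"]/((c["o"][2]-138)/abs(c["R"][2,2])))
    cs=[]
    for rr,z in((31,138),(18,150)):
        r0=rr*abs(c["fx"]/(c["o"][2]-z))
        h=cv2.HoughCircles(cv2.GaussianBlur(g,(3,3),0),cv2.HOUGH_GRADIENT_ALT if rr==0 else cv2.HOUGH_GRADIENT,1,5,param1=80,param2=8,minRadius=int(r0*.85),maxRadius=int(r0*1.15)+1)
        h=[x for x in (h[0] if h is not None else []) if np.hypot(x[0]-u0,x[1]-v0)<20][:1]
        for x in h: print("circle",rr,x,r0,ray(c,x[0],x[1],z)[:2]); cs.append(ray(c,x[0],x[1],z)[:2])
    for i in range(1,n):
        if st[i,4]>15: 
            m=l==i; pts=np.argwhere(m)[:,::-1].astype(np.float32)
            print("red",st[i,4],ce[i],cv2.minAreaRect(pts))
    return red,l,st,ce,cs
E
python3 - <<'E'
from meas import *
D=np.load("w1.npz"); c={k:D[k] for k in D.files}; c["frame"]=c["f"]; c["range_z"]=c["rz"]
red,l,st,ce,cs=measure(c,[529.9,-9.8,150])
for i in range(1,len(st)):
    p=ray(c,*ce[i],150)
    if 15<st[i,4]<400: print("line",p,[np.arctan2(*(p[:2]-s)[::-1]) for s in cs])
    if st[i,4]>400:
        pts=np.argwhere(l==i)[:,::-1]; 
# depth point cloud of lever/collar
V,U=np.mgrid[:400,:640]; Z=c["rz"]
P=np.stack([(U-c["cx"])/c["fx"]*Z,-(V-c["cy"])/c["fy"]*Z,-Z],-1)@c["R"].T+c["o"]
m=(Z>0)&(np.hypot(U-323,V-200)<120)
top=m&(P[...,2]>145)&(P[...,2]<155)&(np.hypot(U-323,V-200)<30); print("shafttop",top.sum(),P[top].mean(0))
col=m&(abs(P[...,2]-138)<4)&(np.hypot(U-323,V-200)<50); print("collar",col.sum(),P[col].mean(0), cv2.minEnclosingCircle(P[col][:,:2].astype(np.float32)))
lv=m&red&(np.hypot(U-323,V-200)>40); L=P[lv]; print("lever n",len(L)); 
i=np.argsort(L[:,2]); print(L[i[:20]].mean(0),L[i[-20:]].mean(0),L.mean(0)); 
w=np.linalg.svd(L-L.mean(0),full_matrices=False)[2][0]; print(w,np.arctan2(w[1],w[0]))
b=m&(abs(P[...,2]-130)<6)&~red&(np.hypot(U-315,V-243)<14); print("barrel",b.sum(),P[b].mean(0))
E
```

```text
circle 31 [322.5 196.5  35.9] 38.836098894590016 [531.3989985   -7.55418512]
circle 18 [322.5 199.5  22.8] 23.638367810503947 [530.40261747  -7.21395223]
red 747 [504.43239625  73.08299866] ((505.0, 74.0), (30.0, 30.0), 90.0)
red 45 [330.97777778 209.42222222] ((331.2500305175781, 209.2500457763672), (14.849242210388184, 2.8284268379211426), 45.0)
red 1008 [352.14583333 264.36111111] ((351.76611328125, 264.8968200683594), (69.13011169433594, 16.5223388671875), 23.80594253540039)
line [540.80331958  -4.38784776 150.        ] [np.float64(0.3247681714091467), np.float64(0.26531657160266303)]
shafttop 1498 [530.92266455  -7.52359663 149.29567437]
collar 2576 [528.99991473  -6.72514586 137.28271594] ((540.90185546875, -9.579153060913086), 40.40258026123047)
lever n 1005
[607.70970084 -24.15699723 101.59838169] [603.71267039   9.40835588 166.73400404] [592.47303554  -7.91985731 150.67448443]
[0.28848898 0.65452428 0.69883623] 1.1556518071143018
barrel 482 [569.40441993 -32.73795752 131.11411996]
```

```bash
python3 - <<'E'
from h import *
S=[530.9,-7.4]; yaw=-0.58+np.pi
move_pose([*S,400],down(yaw)); 
move_l([*S,272],speed=120); hold(.2)
print("pre",current_contact_force(),current_moment(),current_clock(),current_qpos())
c=cam("wrist"); cv2.imwrite("pics/w2.png",c["frame"][:,:,::-1])
gripper_to(50); hold(.3)
print("grip",current_contact_force(),current_moment(),current_finger_gap(),current_clock(),current_position(),current_eef_rot(),current_qpos())
E
```

```text
pre [-0.39913165 -0.21868954 -0.35986413] [ 0.02044283  0.00081089 -0.01667464] 4.4917 [-7.10506236e-02  4.95466847e-01  1.98817628e+00 -1.10765084e-05
  6.57003910e-01 -1.06183748e+00]
grip [-4.88103574 -7.98170717  8.96786867] [-0.54510836  0.44062784 -0.05688858] 60.618991421982564 5.1917 [530.613728    -7.82557268 272.32057943] [-3.14091650e+00 -1.20130755e-04  2.56164922e+00] [-7.16764313e-02  4.95654044e-01  1.98870318e+00 -8.70662194e-04
  6.57669618e-01 -1.06184019e+00]
```

View pics/w2.png

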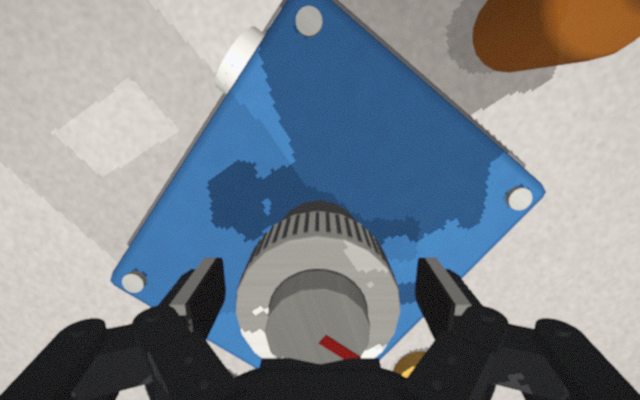

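The grip is good: collar between the pads, about 9 N sideways along the jaws. I'll now turn in small steps, watching the moment.

```bash
cat > turn.py <<'E'
from h import *
C=[530.6,-7.85,272]
def step(y):
    move_j(ik(C,down(y))); ms=[]
    for _ in range(3): ms.append(current_moment()[2]); hold(.015)
    return np.mean(ms)
E
python3 - <<'E'
from turn import *
y=2.5616; y0=y; h=[]
t=current_clock()
while y-y0<1.45:
    y+= .04 if y-y0<.2 else .02
    m=step(y); h.append(m)
    print(f"{y-y0:.2f} m={m:.3f} meas={current_eef_rot()[2]-y0:.3f} t={current_clock():.1f}")
    if m<-.62: print("HIGH"); break
    if len(h)>9:
        b=np.median(h[4:-2]); 
        if h[-1]>b+.1 and h[-2]>b+.1: print("EASED",b); break
    if current_clock()-t>22: break
print(current_contact_force(),current_finger_gap())
E
```

```text
0.04 m=0.366 meas=0.040 t=5.5
0.08 m=0.332 meas=0.080 t=5.8
0.12 m=0.368 meas=0.120 t=6.1
0.16 m=0.374 meas=0.160 t=6.4
0.20 m=0.338 meas=0.200 t=6.7
0.22 m=0.330 meas=0.220 t=7.0
0.24 m=0.300 meas=0.240 t=7.3
0.26 m=0.309 meas=0.260 t=7.6
0.28 m=0.377 meas=0.280 t=7.9
0.30 m=0.281 meas=0.300 t=8.2
0.32 m=0.365 meas=0.320 t=8.5
0.34 m=0.274 meas=0.340 t=8.8
0.36 m=0.330 meas=0.360 t=9.1
0.38 m=0.260 meas=0.380 t=9.4
0.40 m=0.237 meas=0.400 t=9.7
0.42 m=0.352 meas=0.420 t=10.0
0.44 m=0.239 meas=0.440 t=10.3
0.46 m=0.311 meas=0.460 t=10.6
0.48 m=0.337 meas=0.480 t=10.9
0.50 m=0.308 meas=0.500 t=11.2
0.52 m=0.341 meas=0.520 t=11.5
0.54 m=0.324 meas=0.540 t=11.8
0.56 m=0.309 meas=0.560 t=12.1
0.58 m=0.344 meas=-5.703 t=12.4
0.60 m=0.365 meas=-5.683 t=12.7
0.62 m=0.306 meas=-5.663 t=13.0
0.64 m=0.334 meas=-5.643 t=13.3
0.66 m=0.331 meas=-5.623 t=13.6
0.68 m=0.308 meas=-5.603 t=13.9
0.70 m=0.302 meas=-5.583 t=14.2
0.72 m=0.322 meas=-5.563 t=14.5
0.74 m=0.324 meas=-5.543 t=14.8
0.76 m=0.370 meas=-5.523 t=15.1
0.78 m=0.342 meas=-5.503 t=15.4
0.80 m=0.331 meas=-5.483 t=15.7
0.82 m=0.341 meas=-5.463 t=16.0
0.84 m=0.363 meas=-5.443 t=16.3
0.86 m=0.412 meas=-5.423 t=16.6
0.88 m=0.379 meas=-5.403 t=16.9
0.90 m=0.505 meas=-5.382 t=17.2
0.92 m=0.442 meas=-5.363 t=17.5
EASED 0.33010411166820597
[ -3.2403825  -13.11015095   8.12637337] 61.05887967906744
```

The moment sign is the opposite of what I assumed, so my "high" guard was inactive. It stopped on a rise to about 0.45 N m instead. Before going on I'll check with the fixed cameras whether the collar followed the wrist.

```bash
python3 - <<'E'
from h import *
a=cam("top"); b=cam("side")
i=a["frame"][150:300,240:440,::-1]; j=b["frame"][130:300,220:420,::-1]
cv2.imwrite("pics/ab.png",np.hstack([cv2.resize(i,(400,300),interpolation=2),cv2.resize(j,(353,300),interpolation=2)]))
for n,c in(("top",a),("side",b)):
    f=c["frame"]; hsv=cv2.cvtColor(f,cv2.COLOR_RGB2HSV).astype(int)
    red=((hsv[...,0]<8)|(hsv[...,0]>172))&(hsv[...,1]>170)&(hsv[...,2]>90)
    k,l,st,ce=cv2.connectedComponentsWithStats(red.astype(np.uint8))
    for q in range(1,k):
        if st[q,4]>8: print(n,st[q],ce[q],cv2.minAreaRect(np.argwhere(l==q)[:,::-1].astype(np.float32)))
    for th in np.arange(-.88,.35,.1)+.295:
        ex=np.array([np.cos(th),np.sin(th),0]); ey=np.array([-ex[1],ex[0],0]); p=np.array([530.8,-7.6,124])+52*ex
        tip=p+ey*57+[0,0,40]; mid=p+ey*30+[0,0,21]
        print(n,round(th-.295,2),np.round(proj(c,mid)),np.round(proj(c,tip)))
E
```

```text
top [240 259  13  13 133] [246.21052632 265.15037594] ((246.0, 265.0), (12.0, 12.0), 90.0)
top -0.88 [345. 215.] [333. 204.]
top -0.78 [342. 215.] [329. 206.]
top -0.68 [339. 215.] [324. 207.]
top -0.58 [335. 215.] [320. 209.]
top -0.48 [332. 216.] [317. 212.]
top -0.38 [329. 218.] [313. 215.]
top -0.28 [326. 219.] [310. 218.]
top -0.18 [323. 221.] [307. 221.]
top -0.08 [320. 223.] [305. 225.]
top 0.02 [318. 225.] [303. 229.]
top 0.12 [316. 228.] [301. 233.]
top 0.22 [314. 231.] [300. 237.]
top 0.32 [312. 234.] [299. 242.]
side [280 180   2   8  11] [280.36363636 183.90909091] ((280.5, 183.5), (7.0, 1.0), 90.0)
side [311 183  15  27 146] [318.02739726 195.60273973] ((317.754150390625, 195.603515625), (26.630413055419922, 6.257419109344482), 67.16634368896484)
side -0.88 [331. 209.] [337. 194.]
side -0.78 [331. 207.] [335. 192.]
side -0.68 [330. 206.] [334. 191.]
side -0.58 [329. 204.] [331. 189.]
side -0.48 [328. 203.] [329. 188.]
side -0.38 [326. 201.] [326. 187.]
side -0.28 [325. 200.] [323. 186.]
side -0.18 [323. 199.] [320. 185.]
side -0.08 [321. 198.] [317. 184.]
side 0.02 [319. 197.] [313. 183.]
side 0.12 [316. 196.] [310. 183.]
side 0.22 [314. 196.] [306. 183.]
side 0.32 [311. 195.] [302. 183.]
```

View pics/ab.png

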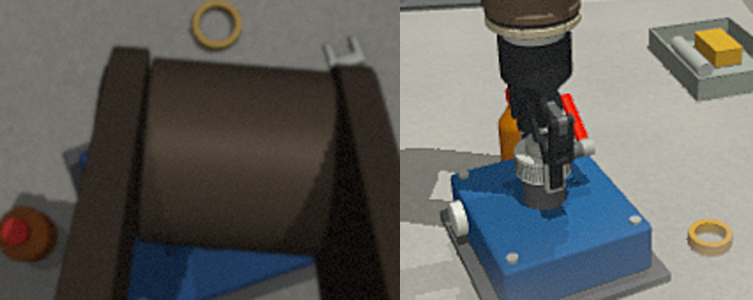

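The lever tip at about (312,183) in the side view puts the collar near +0.04, so it followed without slipping. I'll go on in finer steps with the correct sign and a 0.7 N m guard.

```bash
python3 - <<'E'
from turn import *
y0=2.5616; d=.92; r=[]
for _ in range(12): r.append(current_moment()[2]); hold(.02)
print("noise",np.mean(r),np.std(r),current_contact_force())
lo=0;t=current_clock()
while d<1.45 and current_clock()-t<14:
    d+=.0075; m=step(y0+d); print(f"{d:.3f} {m:.3f} f={np.round(current_contact_force(),1)}")
    if m>.68: print("HIGH"); break
    lo=lo+1 if m<.24 else 0
    if lo>=2: print("EASED"); break
print(current_clock(),current_finger_gap())
E
```

```text
noise 0.4336533592621756 0.036723373897622424 [ -3.64550401 -12.91694891   8.84077473]
0.927 0.130 f=[ -3.9 -13.    8.6]
0.935 0.099 f=[ -3.6 -13.1   8.8]
EASED
18.3917 60.50052716716266
```

```bash
python3 - <<'E'
from turn import *
y0=2.5616; d=.935
while d<1.02:
    d+=.0075; m=step(y0+d); print(f"{d:.3f} {m:.3f}")
    if m>.45: print("HIGH"); break
print(current_clock(),current_finger_gap(),current_contact_force())
E
```

```text
0.943 0.077
0.950 0.070
0.957 0.102
0.965 0.167
0.972 0.103
0.980 0.136
0.987 0.178
0.995 0.158
1.002 0.167
1.010 0.198
1.017 0.151
1.025 0.096
21.9917 60.784663142148474 [ -3.26910644 -15.5949366    8.54809125]
```

```bash
python3 - <<'E'
from turn import *
y0=2.5616; d=1.025
while d<1.16:
    d+=.005; m=step(y0+d); print(f"{d:.3f} {m:.3f}")
    if m>.36: print("HIGH"); break
print(current_clock(),current_finger_gap(),current_contact_force())
E
```

```text
1.030 -0.009
1.035 -0.035
1.040 -0.055
1.045 -0.005
1.050 -0.053
1.055 -0.071
1.060 -0.091
1.065 -0.101
1.070 -0.064
1.075 -0.095
1.080 -0.115
1.085 -0.111
1.090 -0.111
1.095 -0.085
1.100 -0.078
1.105 -0.106
1.110 -0.134
1.115 -0.101
1.120 -0.088
1.125 -0.097
1.130 -0.133
1.135 -0.071
1.140 -0.150
1.145 -0.124
1.150 -0.129
1.155 -0.099
1.160 -0.111
1.165 -0.135
30.3917 60.742464140440894 [ -2.80408719 -15.06090338   8.5042422 ]
```

The drag eased at 0.925 and dropped again at 1.03, so the nose is likely in. I'll feel briefly for the far shoulder, then back off to mid-play and release.

```bash
python3 - <<'E'
from turn import *
y0=2.5616; d=1.165; hit=False
while d<1.20:
    d+=.005; m=step(y0+d); print(f"{d:.3f} {m:.3f}")
    if m>.15: hit=True; print("STOP felt"); break
if hit:
    print("back",step(y0+d-.06))
    gripper_to(85); hold(.1)
    p=C.copy(); p[2]=400; move_l(p,speed=250)
    c=cam("wrist"); cv2.imwrite("pics/w3.png",c["frame"][:,:,::-1]); np.savez("w3.npz",o=c["o"],R=c["R"],fx=c["fx"],fy=c["fy"],cx=c["cx"],cy=c["cy"],f=c["frame"])
    b=cam("side"); cv2.imwrite("pics/s3.png",b["frame"][:,:,::-1])
print(current_clock(),current_eef_rot(),current_contact_force())
E
```

```text
1.170 -0.074
1.175 -0.119
1.180 -0.112
1.185 -0.105
1.190 -0.102
1.195 -0.131
1.200 -0.112
1.205 -0.110
32.7917 [-3.14066625e+00 -7.79308933e-04 -2.51650033e+00] [ -3.51685758 -16.65709843   7.10244342]
```

```bash
python3 - <<'E'
from h import *
b=cam("side"); j=b["frame"][140:260,250:390,::-1]
cv2.imwrite("pics/s2.png",cv2.resize(j,None,fx=5,fy=5,interpolation=2)[:600])
print(current_qpos(),current_qvel(),current_moment(),current_joint_efforts())
E
```

```text
[-7.33100478e-02  4.95463663e-01  1.98902465e+00 -2.01188062e-03
  6.57112681e-01 -2.26766660e+00] [-0.00183769  0.00075125  0.00132331 -0.00132407  0.00078636  0.00066307] [-1.84059213  0.90306625 -0.1008144 ] [  8.75664353 -78.25457811 -27.99151897   3.06644909  -1.031265
  -0.11353734]
```

View pics/s2.png

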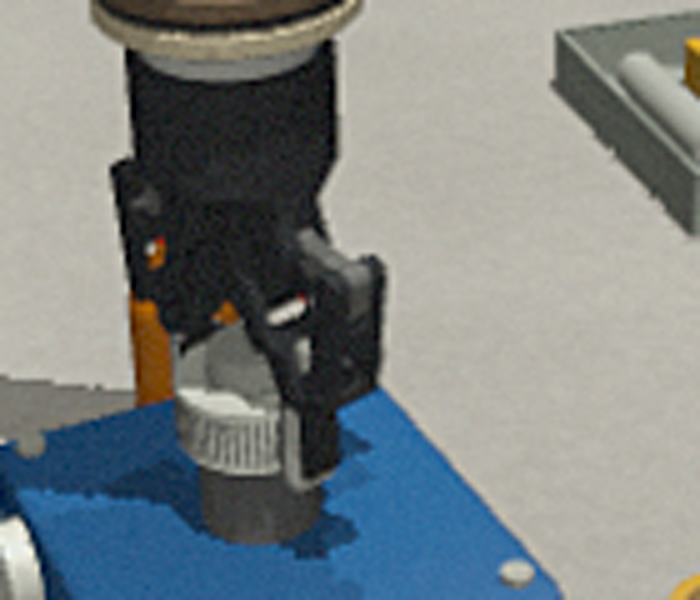

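The stop wasn't felt and the lever is hidden behind a finger. I'll release, rise and look directly at the collar angle.

```bash
python3 - <<'E'
from meas import *
from turn import C
gripper_to(85); hold(.1); print("free",current_moment(),current_contact_force())
p=C.copy(); p[2]=390; move_l(p,speed=300); hold(.1)
c=cam("wrist"); cv2.imwrite("pics/w3.png",c["frame"][:,:,::-1]); np.savez("w3.npz",o=c["o"],R=c["R"],fx=c["fx"],fy=c["fy"],cx=c["cx"],cy=c["cy"],f=c["frame"],rz=c["range_z"])
print(current_clock())
measure(c,[530.7,-7.6,150])
for th in (0,.1,.2,.3,.4):
    t=th+.295; ex=np.array([np.cos(t),np.sin(t),0]); ey=np.array([-ex[1],ex[0],0]); q=np.array([530.7,-7.6,124])+52*ex
    print(th,np.round(proj(c,q)),np.round(proj(c,q+ey*35+[0,0,30])),np.round(proj(c,q+ey*57+[0,0,40])))
E
```

```text
free [ 0.00985711 -0.02627269  0.02002335] [ 0.28562418  0.00387467 -0.04428632]
34.0
circle 31 [318.5 208.5  41.3] 46.00842905068155 [530.40668471  -8.31288131]
circle 18 [317.5 215.5  24.6] 28.255813041336634 [531.5730308   -8.26665001]
red 70 [313.81428571 228.91428571] ((313.6500244140625, 229.0500030517578), (3.7947323322296143, 18.024978637695312), 18.434947967529297)
red 1410 [364.61560284 282.63049645] ((363.8999938964844, 282.3000183105469), (80.95429992675781, 18.34120750427246), 18.434946060180664)
red 768 [505.18489583 287.67447917] ((505.00006103515625, 287.0000305175781), (33.98823165893555, 28.621667861938477), 63.43495178222656)
0 [298. 262.] [342. 296.] [372. 314.]
0.1 [304. 264.] [350. 294.] [382. 309.]
0.2 [311. 265.] [358. 291.] [391. 303.]
0.3 [317. 265.] [366. 287.] [400. 296.]
0.4 [324. 265.] [374. 283.] [408. 289.]
```

View pics/w3.png

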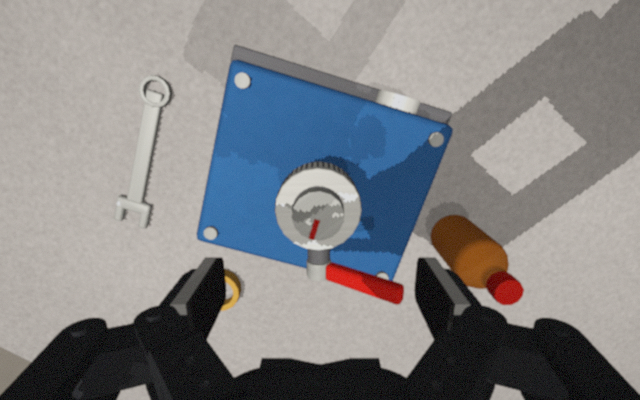

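The collar did follow: the barrel at (319,263) puts it at about +0.33. So the stop must still be a bit further on. I'll regrip, centred better, and feel on to the stop.

```bash
python3 - <<'E'
from turn import *
import turn
turn.C[:]=[530.4,-8.6,272]; C=turn.C
y0=2.5616; d=1.205
move_l(C,speed=300); gripper_to(50)
print("grip",current_moment()[2],current_contact_force(),current_clock())
h=[];t=current_clock()
while d<1.40 and current_clock()-t<5.5:
    d+=.006; move_j(ik(C,down(y0+d))); m=np.mean([current_moment()[2] for _ in range(3)]); h.append(m)
    if m>.42 or (len(h)>4 and m>np.median(h)+.25): print("STOP"); break
print(d,np.round(h,2),current_clock(),current_contact_force())
E
```

```text
grip -0.06719888511581541 [-1.89704436  1.47287869 10.33299428] 34.9083
1.3370000000000002 [-0.06 -0.08 -0.08 -0.08 -0.1  -0.1  -0.13 -0.11 -0.08 -0.12 -0.19 -0.15
 -0.2  -0.22 -0.25 -0.25 -0.31 -0.36 -0.44 -0.46 -0.52 -0.53] 40.4083 [-1.46405633  1.08308837 10.08001344]
```

A negative moment is the resisting one (it agrees with the joint 6 effort), and it ramps to -0.53 N m from about 1.27, which is the far shoulder. I'll back off into the play, release, and press the lever with force guards.

```bash
cat > press.py <<'E'
from h import *
def fz(): return np.mean([current_contact_force()[2] for _ in range(3)])
E
python3 - <<'E'
from turn import *
import turn
from press import fz
C=[530.4,-8.6,272]; turn.C[:]=C
y0=2.5616
for d in (1.30,1.27,1.24): print(d,step(y0+d))
gripper_to(85); p=C.copy(); p[2]=365; move_l(p,speed=300)
c=cam("wrist"); cv2.imwrite("pics/w4.png",c["frame"][:,:,::-1])
gripper_to(0)
th=.66; ex=np.array([np.cos(th),np.sin(th)]); ey=np.array([-ex[1],ex[0]])
P=np.array([530.5,-8.2])+52*ex+43*ey; np.save("P.npy",[*P,th])
move_pose([*P,355],down(th+np.pi/2)); hold(.1); f0=fz(); print("f0",f0,current_clock(),P)
z=347; move_l([*P,z],speed=100)
zc=None; log=[]; ok=False
while current_clock()<55:
    f=fz()-f0; log.append((round(z,2),round(f,1)))
    if zc is None and f>2: zc=z
    if f>7.3: print("GUARD"); break
    if zc and zc-z>7.5: ok=True; break
    if z<325: print("no contact"); break
    z-= 1 if zc is None else (.8 if zc-z<3.8 else .3); move_l([*P,z],speed=60)
print(zc,ok,log,current_clock())
E
```

```text
1.3 -0.518022267788961
1.27 -0.39263897994301544
1.24 -0.34958336259419465
f0 -0.5133139202380121 44.6083 [545.2155714   57.65174226]
338 True [(347, np.float64(0.6)), (346, np.float64(0.4)), (345, np.float64(-0.6)), (344, np.float64(-0.6)), (343, np.float64(0.7)), (342, np.float64(0.5)), (341, np.float64(-0.1)), (340, np.float64(0.5)), (339, np.float64(1.5)), (338, np.float64(4.2)), (337.2, np.float64(5.4)), (336.4, np.float64(4.4)), (335.6, np.float64(3.3)), (334.8, np.float64(3.5)), (334.0, np.float64(4.2)), (333.7, np.float64(4.1)), (333.4, np.float64(4.8)), (333.1, np.float64(4.9)), (332.8, np.float64(4.0)), (332.5, np.float64(5.0)), (332.2, np.float64(5.5)), (331.9, np.float64(5.3)), (331.6, np.float64(4.9)), (331.3, np.float64(4.8)), (331.0, np.float64(3.4)), (330.7, np.float64(4.8)), (330.4, np.float64(4.9))] 51.3583
```

The lever has gone past 0.1 rad at a steady 4–5 N, so the screw is on the flat. I'll press on to the stop.

```bash
python3 - <<'E'
from press import *
a=np.load("P.npy"); P=a[:2]; f0=-.5; log=[]; z=330.4; bad=False
def go(zz,s):
    global z; z=zz; move_l([*P,z],speed=s); f=fz()-f0; log.append((round(z,1),round(f,1))); return f
for zz in (330,329.6,329.2):
    if go(zz,60)>7.5: bad=True; break
if not bad:
    for zz in (322,312,303):
        if go(zz,80)>14: bad=True; break
    while not bad and z>288 and current_clock()<60:
        if go(z-(1 if z>299 else .5),60)>16: break
    hold(.1)
    move_l([*P,350],speed=300)
print(bad,log,current_clock())
b=cam("side"); cv2.imwrite("pics/s5.png",cv2.resize(b["frame"][150:260,240:390,::-1],None,fx=5,fy=5,interpolation=2))
E
```

```text
False [(330, np.float64(4.6)), (329.6, np.float64(5.3)), (329.2, np.float64(5.5)), (322, np.float64(0.6)), (312, np.float64(0.6)), (303, np.float64(0.7)), (302, np.float64(2.2)), (301, np.float64(5.3)), (300, np.float64(5.8)), (299, np.float64(6.0)), (298.5, np.float64(6.2)), (298.0, np.float64(7.2)), (297.5, np.float64(6.2)), (297.0, np.float64(4.9)), (296.5, np.float64(7.4)), (296.0, np.float64(6.2)), (295.5, np.float64(6.4)), (295.0, np.float64(6.6)), (294.5, np.float64(6.3)), (294.0, np.float64(6.2)), (293.5, np.float64(7.5)), (293.0, np.float64(7.2)), (292.5, np.float64(7.9)), (292.0, np.float64(8.5)), (291.5, np.float64(8.1)), (291.0, np.float64(10.1)), (290.5, np.float64(16.0)), (290.0, np.float64(20.0))] 58.8417
```

View pics/s5.png

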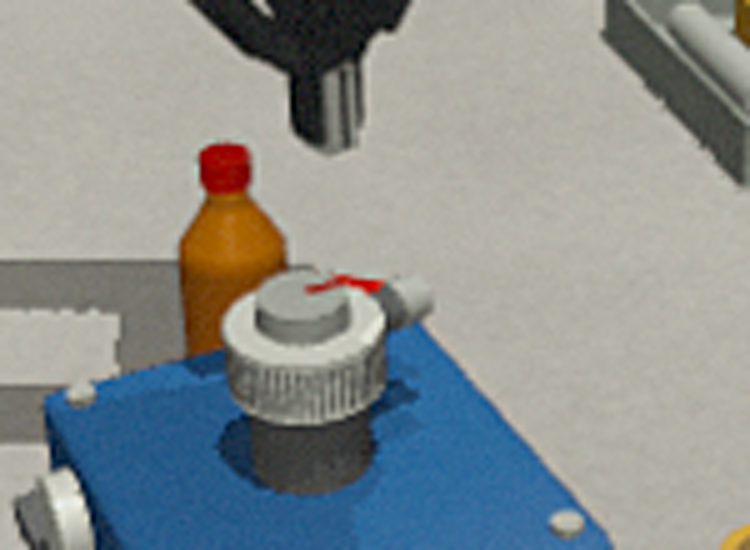

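The lever is down behind the collar, the firm stop was felt at 20 N, and the robot is clear. I'll hand in.

```bash
python3 -c "
from bench import *
print(current_contact_force(),current_clock()); sign_off()"
```

```text
[-0.57759775  0.69609456 -0.2381215 ] 58.8917
the job is handed in; nothing more can be done
```

The screw is on the flat, the red lever is pressed down to its firm stop, and I handed the job in at 58.9 s of the 64 s limit. No verdict was reported.

- **Collar:** I turned it anticlockwise in small steps. The drag changed clearly at about +0.04 rad from the paint line, and again at about +0.15. The resisting moment then rose to about 0.53 N m, well under the 1.2 N m limit, which I took as the far shoulder. I then turned the wrist back about 0.1 rad and let go.
- **Lever:** It went past 0.1 rad at about 5 N, which is possible only on the flat. It then ran down at 5–8 N, and the force rose to 20 N at the stop, against a limit of 40 N. At the fingertip height where it stopped, the lever is roughly 0.8–0.9 rad down, though I did not measure the angle directly.
- **Last checks:** The last picture shows the lever down behind the collar and the gripper clear, with a wrist force of about 1 N. The oil bottle is in place. The wrench was out of that frame and the spacer ring only at its edge, but I never went near either.

What did not go cleanly:
- **Moment sign:** I first had it wrong, so the over-torque guard was inactive during the first turn of about 0.9 rad. The highest moment recorded there was 0.5 N m.
- **Far shoulder:** I felt it as a gradual rise, not a sharp stop. The resisting moment was still 0.35 N m after backing off, so I don't know exactly where the collar sits between the shoulders. My estimate is +0.3 to +0.4 rad. The lever reaching its stop is the real evidence that the screw is on the flat.

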